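# Jack a loading beam level and hold it there

### The arm

A 7-joint arm with a two-finger parallel gripper is mounted at the origin on a cart in front of the work surface, level with it; the furniture and walls round the work are solid. World frame = base frame: x ahead of the robot, y to its left, z up, the work surface at z = 0. Lengths are in m, angles in rad, forces in N, time in s.
With the tool pointing down it reaches from about 0.4 to 0.85 m from the base axis. Payload 4.5 kg.
Tool frame: the origin (TCP) lies at the very end of the fingers, on their centre line; the grasp point (between the pads) lies 19 mm behind it (bot.grasp_offset is the distance from the TCP to the grasp point, in m); z points along the fingers, y is the line along which they close (so a half turn about z gives the same grasp; the last joint's range is limited). The gripper opens to 85 mm and grips with 20 to 120 N. Pads are 22 mm wide; open, the fingers measure 114 mm over their backs; the gripper's body (76 mm by 85 mm) begins 54 mm behind the grasp point. The pads swing forward as they close: fully open they stand 13 mm farther back than shut.
Start: joints at [1.154, 0.689, -0.195, 1.565, 0.157, 0.902, -0.215], TCP at [0.272, -0.563, 0.194] pointing down, gripper open.
Joint ranges: [-3.01, 3.01], [-0.46, 2.08], [-1.47, 1.51], [0.13, 2.56], [-1, 4.14], [0.04, 2.09], [-2.66, 2.66]. Speed limits (rad/s): [2.57, 2.57, 3.14, 3.14, 3.14, 3.14, 3.14].

### API

Orientations are given as a unit quaternion [w, x, y, z].
In Python, from rig import bot, get_image, camera_model, job, outline_of, tip_of gives the robot as it stands.
- The arm moves only by the tool move_arm, never from a script. Its argument "plan" is a list of rows, each a list of 2 entries, a list of its own where there are three numbers: the shift along the tool's x, y, z in cm, then the turn about the tool's z in rad. In form: [[[tx, ty, tz], yaw], ...]. A call has 1 to 8 rows; each row is the pose to reach, as a shift and turn from the pose commanded when the call began, along the tool's axes at that moment; what a row does not reach only later rows make up. A row lasts 1/10 s, in which the tool goes at most 50 mm and 8.59 degrees, less where a joint would pass 70% of its speed; a pose out of reach is approached as far as the arm can. A call with a gripper value outside its range is refused whole. "jaw" is the gripper command: -1 is shut, 1 is fully open, values between are in proportion, set as the call begins (left out, the last holds). The fingers move at their own pace and stop on an object; "grip_force" is the grip in N (left out, the last holds). Time passes only in rows, so rows that repeat a pose let the fingers close. It gives the time, the measured TCP pose, the force, the opening and the grip force at its end, in the units of the state.
- bot.state(): the state, without advancing time (a new reading comes with each control period).
- get_image(name): name is "scene" or "top" or "wrist"; returns (picture, depth): 384x512x3 uint8, blue, green, red; 384x512 float32, m along the optical axis (not along the pixel's ray), 0 where there is no reading.
- camera_model(name): a dict with "camera_matrix" (3x3 intrinsics, pixels), "pose" (4x4, takes a point from camera to world coordinates). Camera axes: x right, y down, z forward; pixel columns grow to the right and rows downward; lengths in m; the calibration is good to about 2 mm. A picture is of the moment at which its call begins: read the wrist's pose just before it. camera_model takes no time and is no camera call; for the wrist camera it gives the pose at the moment of the call.
- job.finish_job(): hands the job in; it is judged then, once.
Trained networks look in the newest picture that a camera, given by its name, has taken for a name from the list of things; names that differ only in an ending like _2 or _b are one class to them, and where a whole thing is asked for, a point or a joint stands for the part that bears it (a point fixed in the world has none). Each returns a list of dicts, best first, with "confidence" (0 to 1); they miss things now and then, are a little off and sometimes report something else, mostly with a low value. They report only what shows in the picture. A call takes as long as a camera call.
- outline_of(query, camera): "region" (384x512 bool, what is visible of it) and "at" ([row, column] in pixels, amid what is visible of it).
- tip_of(query, camera): "at" ([row, column] in pixels: a listed point, or the origin of a listed thing).
The state is a dict: "time": time; "q": joint angles; "joint_velocities": joint speeds; "effort": joint torques, N m; "tool_pos": TCP position; "eef_rot": TCP orientation; "ft_force": force on the tool from outside, world axes, zero at the start; "ft_torque": the same for the moment, N m; "gripper_width": finger opening in m; "finger_force": force on a finger pad.
Only numpy, scipy, OpenCV 4.12 (cv2) and the standard library are available. Lean on these libraries where they do the work, as an engineer would, in place of code of your own. Each camera call takes 0.05 s, during which the arm holds its last target. There are 200 camera calls.

### The job

Set the small toe jack on the table so that its saddle is centred under the lift pad of the sagging loading beam (the pad sits under the steel collar with the pointed mark on top), with the jack's handle still up. Then press the handle all the way down so that the jack alone raises the beam level, and finish while still holding the handle down: do not let go of it at the end. Do not touch the beam or its weight with the gripper, and leave the other things on the table where they are.

Things in the scene. Friction and masses are not known exactly. Their poses are not given: they have to be found in the camera images.
- jack_tower (a point): Centre of the upright tower of the loose toe jack, 52 mm above the jack's underside. The tower is an aluminium block 40 mm (x) by 36 mm (y), its flat top 98 mm above the table with a 4 mm cap on it; grasp it across its 40 mm width (along x) near the top. Axes: z up, -y towards the toe with the saddle, +y towards the handle.
- jack: The loose toe jack, about 0.8 kg; origin on its underside, below the tower's centre, axes as the tower's. Dark steel base plate 70 mm (x) by 220 mm (y), 8 mm thick, reaching 102 mm from the tower's centre on the toe side and 118 mm on the handle side.
- saddle_top (a point): Top centre of the jack's round steel saddle (26 mm across) at the end of the toe, 85 mm from the tower's centre towards -y of the jack. It is 38 mm above the jack's underside with the handle up and 62 mm with the handle fully down: it rises straight up in step with the handle.
- handle_pad (a point): Centre of the top face of the black rubber press pad (42 mm wide, 34 mm long, 10 mm thick) at the end of the jack's handle. Handle up: it slopes up away from the tower by 0.40 rad, this point 98 mm above the jack's underside and 111 mm from the tower's centre (+y). Fully down: about 41 mm up, 118 mm from the centre, sloping down 0.25 rad. Push it down from above with shut fingers.
- handle (a joint): Angle of the jack's handle about its level pin (30 mm from the tower's centre towards +y, 58 mm up): 0 up, where a spring and the load return it when let go; 0.65 rad pressed fully down on its stop. Pressing takes about 2 N at the pad until the saddle meets the beam, then some 5 to 8 N.
- lift_pad (a point): Centre of the flat underside of the lift pad, a steel disc 30 mm across under the beam's collar, 48 mm above the table while the beam sags (10 mm above the saddle of a jack set under it), 62 mm when level. -x runs out along the beam to its free end, y level across it. The jack goes in from the beam's +y side (the robot's left), its length square to the beam, its -y as the beam's -y.
- beam (a joint): Angle of the loading beam about its hinge: 0 sagging (tipped down 0.13 rad) on its stop pin, 0.13 rad level. An aluminium bar 24 mm wide, 22 mm high, reaching 192 mm from the hinge towards the robot. The steel collar over the lift pad, 110 mm from the hinge, is 24 mm along and 34 mm across the beam; its pointed mark ends 52 mm above the pad's underside.
- beam_weight_top (a point): Top of the steel weight (42 mm across, 49 mm high) that is fixed on a pan on the beam, 170 mm from the hinge; not to be touched.
- stand: Fixed grey stand of the beam, base 75 x 84 mm, cheeks 98 mm high; origin on the table under the hinge pin, which is 82 mm up and lies along y. The beam runs from it towards -x, towards the robot.
- ring: Bystander: steel cutting ring filled with soil, 69 mm across, 20 mm high, near right; origin at its underside.
- tin_left: Bystander: white lidded tin, 56 mm across, 36 mm high, back left; origin at its underside.
- stone: Bystander: porous stone disc, 61 mm across, 10 mm thick, front left; origin at its underside.
- nut: Bystander: large hexagon nut, 35 mm, 14 mm high, at the table's front edge; origin at its underside.
- a_bolt: Bystander: black bolt, 54 mm long, lying at the table's front edge; origin at its underside.
- packet: Bystander: white upright packet of hand paste, 38 x 64 mm, 62 mm high, standing at the table's front edge; origin at its underside.

How it is judged:
By the outcome, as a careful person would: the job done as asked, in the order asked, and still so for the second after the job is handed in, while the arm keeps its last pose, push and grip.
It also fails if it takes over 51 s, if anything falls off the work surface, if the arm or the gripper's body presses on something with over 40 N, if the wrist force passes 120 N, or if a joint passes its speed limit or range.

## Working session

There is one attempt and no reset: what is moved stays moved. The work goes in short steps, Python scripts to look and compute and a tool call to move; the robot and the scene stay as the last step left them, time stands still between calls to the robot, and variables do not carry over. Pictures are saved under pics/ and viewed, at most 10 in all, crops included, and the job is handed in when it is done.

Besides the shell and the picture viewer there is one more tool, called after ">>>" in YAML: its name, and indented under it one key for each argument. move_arm: Moves the arm, as the interface text tells. Its arguments: {"type":"object","properties":{"plan":{"type":"array","items":{"type":"array"}},"jaw":{"type":"number"},"grip_force":{"type":"number"}},"required":["plan"]}

```bash
mkdir -p pics
cat > h.py <<'E'
import numpy as np, cv2
from rig import bot, get_image, camera_model, job, outline_of, tip_of
def world(cam,at,depth=None,z=None,m=None):
    m=m or camera_model(cam);K=m["camera_matrix"];P=np.array(m["pose"])
    r,c=at;d=np.linalg.inv(K)@np.array([c,r,1.])
    if z is None:
        r,c=int(round(r)),int(round(c));p=depth[max(r-2,0):r+3,max(c-2,0):c+3];k=np.median(p[p>0]) if (p>0).any() else np.nan
    else:
        dw=P[:3,:3]@d;k=(z-P[2,3])/dw[2]
    return P[:3,:3]@(d*k)+P[:3,3]
E
python3 - <<'E'
from h import *
np.set_printoptions(precision=4,suppress=True)
ims=[]
Z={'jack_tower':.052,'saddle_top':.038,'handle_pad':.098,'lift_pad':.048,'stand':0,'beam_weight_top':None,'ring':0,'tin_left':0,'stone':0,'nut':0,'a_bolt':0,'packet':0}
for c in ['scene','top']:
    im,d=get_image(c);cv2.imwrite(f'pics/{c}0.png',im);print(c,np.array(camera_model(c)['pose'])[:3,3])
    for n,z in Z.items():
        for t in tip_of(n,c)[:1]:
            print(n,np.round(t['at'],1),round(t['confidence'],2),'z-plane',world(c,t['at'],z=z) if z is not None else '','depth',world(c,t['at'],d))
s=bot.state();print(s['time'],s['tool_pos'],s['eef_rot'],s['ft_force'],s['gripper_width'])
E
```

```text
scene [0.0745 0.8667 0.8231]
jack_tower [232.7 242.9] 0.97 z-plane [0.536 0.161 0.052] depth [0.5243 0.1789 0.0715]
handle_pad [252.3 240.6] 0.75 z-plane [0.4761 0.2681 0.098 ] depth [0.4736 0.2718 0.1025]
stand [190.2 248.5] 0.83 z-plane [ 0.6617 -0.0807  0.    ] depth [ 0.6498 -0.0615  0.0167]
beam_weight_top [174.4 293.3] 0.72 z-plane  depth [ 0.5661 -0.2388  0.0012]
ring [183.5 328.3] 0.61 z-plane [ 0.4342 -0.2464  0.    ] depth [ 0.4257 -0.2199  0.0196]
stone [327.7 240.5] 0.6 z-plane [0.4015 0.3992 0.    ] depth [0.3968 0.4059 0.0117]
nut [242.2 301.4] 0.46 z-plane [0.3949 0.0674 0.    ] depth [0.3906 0.0781 0.011 ]
a_bolt [294.9 274.1] 0.59 z-plane [0.3763 0.2758 0.    ] depth [0.3716 0.2852 0.013 ]
packet [206.6 326.5] 0.81 z-plane [ 0.3919 -0.1226  0.    ] depth [ 0.3846 -0.0997  0.019 ]
top [0.3799 0.0543 1.0976]
jack_tower [191.  209.9] 0.87 z-plane [0.5246 0.166  0.052 ] depth [0.5182 0.1611 0.0983]
saddle_top [172.2 229.9] 0.58 z-plane [0.5833 0.1066 0.038 ] depth [0.5885 0.1079 0.0107]
handle_pad [191.9 206.6] 0.74 z-plane [0.5158 0.1705 0.098 ] depth [0.5159 0.1705 0.0
[... 194 characters left out ...]
_weight_top [200.9 287.9] 0.58 z-plane  depth [ 0.4832 -0.0576  0.1239]
ring [221.2 345. ] 0.61 z-plane [ 0.4298 -0.2477  0.    ] depth [ 0.4289 -0.2426  0.0185]
tin_left [142.8 197.7] 0.6 z-plane [0.6875 0.21   0.    ] depth [0.6777 0.205  0.0353]
stone [234.5 137.3] 0.79 z-plane [0.4009 0.3941 0.    ] depth [0.4007 0.3908 0.0107]
nut [233.4 242.6] 0.58 z-plane [0.3981 0.0713 0.    ] depth [0.3981 0.0713 0.0008]
a_bolt [239.6 172.9] 0.44 z-plane [0.3833 0.2851 0.    ] depth [0.3833 0.2828 0.011 ]
packet [234.1 308.4] 0.58 z-plane [ 0.3921 -0.132   0.    ] depth [ 0.3915 -0.1226  0.0549]
1.3 [ 0.2723 -0.5626  0.1939] [0.     0.9747 0.2235 0.    ] [-0.0326 -0.9117 -0.1372] 0.08570863626934223
```

Run:
```python
import cv2
a=cv2.imread('pics/top0.png')[110:270,110:370]
cv2.imwrite('pics/top0c.png',cv2.resize(a,None,fx=3,fy=3,interpolation=cv2.INTER_CUBIC))
```

```text
(no output)
```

View pics/top0c.png

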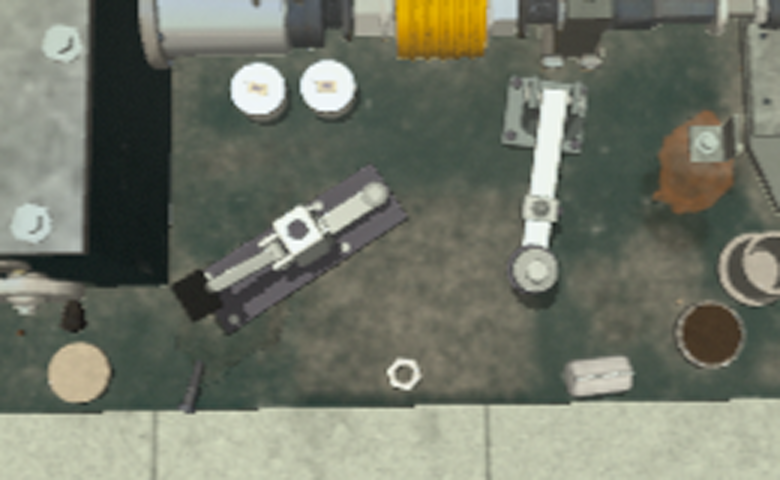

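View pics/scene0.png

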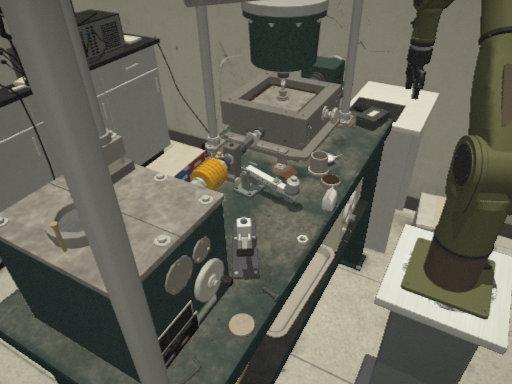

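The top view (crop ×3, offset 110,110) shows the jack's tower cap at crop (298,230), saddle (373,193) and pad (200,297). The collar is at (540,208), the weight at (535,270) and the hinge at about (555,100). Two tins stand behind the jack, and there is a tall grey block on the left.

Run:
```python
from h import *
np.set_printoptions(precision=4,suppress=True)
f=lambda x,y:(110+y/3,110+x/3)
p={}
for n,(x,y,z) in dict(tower=(298,230,.102),saddle=(373,193,.038),pad=(197,297,.098),collar=(540,207,.1),weight=(536,270,.127),hinge=(555,95,.09),far=(555,92,.09)).items():
    p[n]=world('top',f(x,y),z=z);print(n,p[n])
d=p['saddle']-p['tower'];print('toe dir',np.degrees(np.arctan2(d[1],d[0])),np.hypot(*d[:2]))
d=p['pad']-p['tower'];print('pad dir',np.degrees(np.arctan2(d[1],d[0])),np.hypot(*d[:2]))
im,dep=get_image('top')
for q in ['beam','jack','stand']:
    for o in outline_of(q,'top')[:1]:
        r=o['region'];v,u=np.nonzero(r);
        P=np.array([world('top',(a,b),dep) for a,b in zip(v,u)])
        if q=='beam': P=P[(P[:,2]>.05)&(P[:,2]<.11)]
        if q=='jack': P=P[(P[:,2]<.02)]
        if q=='stand': P=P[P[:,2]<.12]
        print(q,o['confidence'],cv2.minAreaRect(P[:,:2].astype(np.float32)*1000), P[:,2].max())
        if q=='beam': print(cv2.fitLine(P[:,:2].astype(np.float32),cv2.DIST_HUBER,0,.01,.01).ravel())
```

```text
tower [0.5301 0.1623 0.102 ]
saddle [0.5765 0.0932 0.038 ]
pad [0.4686 0.2578 0.098 ]
collar [ 0.5488 -0.0684  0.1   ]
weight [ 0.4854 -0.0595  0.127 ]
hinge [ 0.6615 -0.0881  0.09  ]
far [ 0.6645 -0.0882  0.09  ]
toe dir -56.149210402727405 0.08318460335449875
pad dir 122.82279329359778 0.11363265699510358
beam 0.98 ((569.1939697265625, -68.58982849121094), (45.36107635498047, 199.38522338867188), 83.2508316040039) 0.10997951052470722
[ 0.9859 -0.1675  0.571  -0.0703]
jack 0.66 ((521.5162353515625, 183.29727172851562), (75.44488525390625, 244.33706665039062), 32.8983039855957) 0.01786540373567802
stand 0.77 ((585.4534301757812, -73.99205017089844), (83.86839294433594, 233.37408447265625), 81.6629409790039) 0.11896643973808252
```

```bash
cat >> h.py <<'E'
from scipy.spatial.transform import Rotation as R
def go(xyz,ang):
    """shift in cm along tool axes and yaw to reach world xyz with tool y axis at world angle ang (deg)"""
    s=bot.state();w,x,y,z=s['eef_rot'];M=R.from_quat([x,y,z,w]).as_matrix()
    t=M.T@(np.array(xyz)-s['tool_pos'])*100
    a=np.degrees(np.arctan2(M[1,1],M[0,1]));dy=(-(ang-a)+180)%360-180
    print('pos',np.round(s['tool_pos'],4),'yang',round(a,2),'tilt',np.round(M[:,2],4),'q',np.round(s['q'],2),'t',s['time'],'F',np.round(s['ft_force'],2))
    print('shift',np.round(t,2),'yaw',round(np.radians(dy),3))
E
python3 -c "
from h import *
go([.53,.162,.25],33);go([.40,-.2,.25],-20)"
```

```text
pos [ 0.2723 -0.5626  0.1939] yang -64.17 tilt [ 0.e+00 -1.e-04 -1.e+00] q [ 1.15  0.69 -0.19  1.57  0.16  0.9  -0.22] t 1.5 F [ 0.82 -0.65  0.46]
shift [ 54.76 -53.99  -5.61] yaw -1.696
pos [ 0.2723 -0.5626  0.1939] yang -64.17 tilt [ 0.e+00 -1.e-04 -1.e+00] q [ 1.15  0.69 -0.19  1.57  0.16  0.9  -0.22] t 1.5 F [ 0.82 -0.65  0.46]
shift [ 27.29 -27.07  -5.61] yaw -0.771
```

>>> move_arm:
  plan:
    - [[3, -3, -2], -0.1]
    - [[6.5, -6.5, -4], -0.2]
    - [[10, -10, -5.6], -0.3]
    - [[13.5, -13.5, -5.6], -0.4]
    - [[17, -17, -5.6], -0.5]
    - [[20.5, -20.5, -5.6], -0.6]
    - [[24, -24, -5.6], -0.7]
    - [[27.3, -27, -5.6], -0.8]
  jaw: 1

```text
time: 2.3
tool_pos: [0.4007, -0.1986, 0.2503]
eef_rot: [0.0, 0.809, 0.587, 0.0]
ft_force: [0.7, 0.0, 0.2]
gripper_width: 0.0853
finger_force: 0.0
```

```bash
python3 -c "
from h import *
go([.53,.162,.25],33)"
```

```text
pos [ 0.4007 -0.1986  0.2503] yang -18.09 tilt [ 6.e-04 -6.e-04 -1.e+00] q [ 0.69  0.4  -0.47  1.99  0.25  0.8  -0.24] t 2.3 F [0.72 0.01 0.21]
shift [3.829e+01 1.090e+00 1.000e-02] yaw -0.892
```

>>> move_arm:
  plan:
    - [[4.8, 0.1, 0], -0.11]
    - [[9.6, 0.2, 0], -0.22]
    - [[14.4, 0.4, 0], -0.33]
    - [[19.2, 0.5, 0], -0.44]
    - [[24, 0.7, 0], -0.56]
    - [[28.8, 0.8, 0], -0.67]
    - [[33.6, 1, 0], -0.78]
    - [[38.3, 1.1, 0], -0.89]

```text
time: 3.1
tool_pos: [0.532, 0.1613, 0.25]
eef_rot: [0.0, 0.478, 0.878, 0.0]
ft_force: [1.0, -1.4, 0.4]
gripper_width: 0.0855
finger_force: 0.0
```

Run:
```python
from h import *
im,d=get_image('wrist');cv2.imwrite('pics/w1.png',im)
m=camera_model('wrist');print(np.round(m['pose'],3))
for n,z in dict(jack_tower=.052,saddle_top=.038,handle_pad=.098).items():
    for t in tip_of(n,'wrist')[:2]: print(n,np.round(t['at']),round(t['confidence'],2),np.round(world('wrist',t['at'],z=z,m=m),4),np.round(world('wrist',t['at'],d,m=m),4))
go([.53,.162,.066],33)
```

```text
[[ 0.832  0.524  0.181  0.487]
 [ 0.554 -0.792 -0.257  0.239]
 [ 0.009  0.314 -0.949  0.431]
 [ 0.     0.     0.     1.   ]]
jack_tower [162. 261.] 0.77 [0.5352 0.1769 0.052 ] [0.529  0.185  0.1011]
saddle_top [216. 261.] 0.58 [0.5821 0.1069 0.038 ] [0.5821 0.1069 0.038 ]
saddle_top [308. 244.] 0.29 [ 0.6496 -0.0421  0.038 ] [ 0.6528 -0.0475  0.0303]
handle_pad [ 63. 258.] 0.94 [0.4685 0.2702 0.098 ] [0.4687 0.2701 0.1   ]
handle_pad [313.  87.] 0.61 [ 0.4464 -0.1275  0.098 ] [ 0.4363 -0.2187  0.0151]
pos [0.5311 0.1606 0.2496] yang 32.75 tilt [-5.e-04  2.e-04 -1.e+00] q [ 0.03  0.6  -0.69  1.69  0.44  1.01 -0.24] t 3.3 F [-0.37 -1.75  0.42]
shift [ 1.700e-01 -1.000e-02  1.836e+01] yaw -0.004
```

View pics/w1.png

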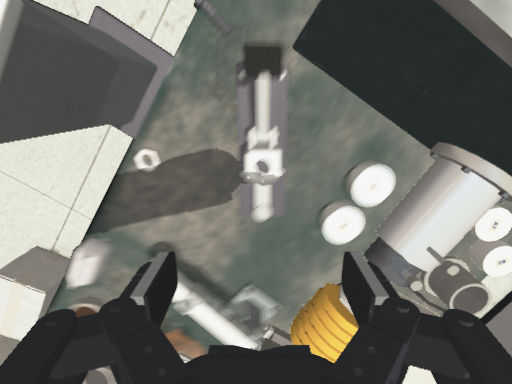

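The wrist view shows the jack upright in the image: cap at about (row 163, col 262), saddle (213,261), pad (60,264). It is slightly blurred, so I'll take a second look now that the arm has settled.

Run:
```python
from h import *
im,d=get_image('wrist');m=camera_model('wrist');cv2.imwrite('pics/w2.png',cv2.resize(im[40:230,180:340],None,fx=3,fy=3))
for n,z in dict(saddle_top=.038,handle_pad=.098).items():
    for t in tip_of(n,'wrist')[:1]: print(n,np.round(t['at'],1),round(t['confidence'],2),np.round(world('wrist',t['at'],z=z,m=m),4))
# tower top from depth
v,u=np.mgrid[120:200,225:300];P=np.array([world('wrist',(a,b),d,m=m) for a,b in zip(v.ravel(),u.ravel())])
Q=P[(P[:,2]>.09)&(np.hypot(P[:,0]-.53,P[:,1]-.165)<.04)]
print(len(Q),cv2.minAreaRect(Q[:,:2].astype(np.float32)*1000),Q.mean(0),Q.min(0),Q.max(0))
B=P[P[:,2]<0];
v,u=np.mgrid[40:230,200:320];P=np.array([world('wrist',(a,b),d,m=m) for a,b in zip(v.ravel(),u.ravel())])
Q=P[(P[:,2]>.005)&(P[:,2]<.012)];r=cv2.minAreaRect(Q[:,:2].astype(np.float32)*1000);print(r)
go([.53,.162,.066],33)
```

```text
saddle_top [215.3 260.1] 0.72 [0.5758 0.0912 0.038 ]
handle_pad [ 67.6 259.2] 0.66 [0.4707 0.2531 0.098 ]
994 ((531.0159912109375, 161.5414581298828), (39.34467697143555, 37.324790954589844), 33.79476547241211) [0.53005726 0.16345701 0.09769278] [0.5068292  0.13880251 0.09024572] [0.55499848 0.18575158 0.10179641]
((521.4774780273438, 183.99496459960938), (108.52034759521484, 258.78131103515625), 21.112424850463867)
pos [0.5312 0.1575 0.2497] yang 32.51 tilt [-4.0e-04 -1.8e-03 -1.0e+00] q [ 0.04  0.6  -0.69  1.69  0.44  1.01 -0.24] t 3.45 F [-0.12 -1.21 -0.56]
shift [ 0.47  0.17 18.37] yaw -0.009
```

View pics/w2.png

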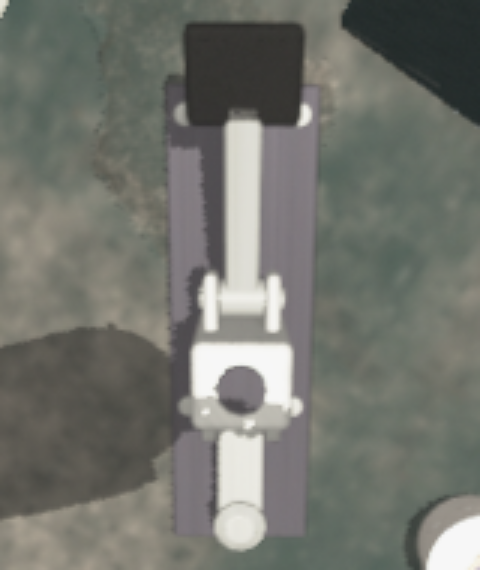

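>>> move_arm:
  plan:
    - [[0, 0, 4], 0]
    - [[0, 0, 8], 0]
    - [[0, 0, 12], 0]
    - [[0, 0, 14], 0]
    - [[0, 0, 14], 0]
    - [[0, 0, 14], 0]

```text
time: 4.05
tool_pos: [0.5318, 0.1586, 0.1106]
eef_rot: [0.0, 0.48, 0.877, 0.0]
ft_force: [1.2, 0.4, 1.4]
gripper_width: 0.0856
finger_force: 0.0
```

Run:
```python
from h import *
go([.5295,.1625,.066],33)
```

```text
pos [0.5318 0.1586 0.1106] yang 32.57 tilt [ 6.e-04 -3.e-04 -1.e+00] q [-0.04  0.77 -0.57  1.85  0.61  0.71 -0.39] t 4.05 F [1.16 0.36 1.36]
shift [0.45 0.02 4.46] yaw -0.008
```

>>> move_arm:
  plan:
    - [[0.4, 0, 1.5], -0.01]
    - [[0.4, 0, 3], -0.01]
    - [[0.4, 0, 4.4], -0.01]
    - [[0.4, 0, 4.4], -0.01]

```text
time: 4.45
tool_pos: [0.5291, 0.1621, 0.0656]
eef_rot: [0.0, 0.476, 0.88, -0.001]
ft_force: [-0.2, -0.2, 0.5]
gripper_width: 0.0853
finger_force: 0.0
```

>>> move_arm:
  plan:
    - [[0, 0, 0], 0]
    - [[0, 0, 0], 0]
    - [[0, 0, 0], 0]
    - [[0, 0, 0], 0]
    - [[0, 0, 0], 0]
    - [[0, 0, 0], 0]
    - [[0, 0, 0], 0]
    - [[0, 0, 0], 0]
  jaw: -1
  grip_force: 60

```text
time: 5.25
tool_pos: [0.5292, 0.1629, 0.0659]
eef_rot: [0.0, 0.475, 0.88, -0.0]
ft_force: [0.1, -0.2, -0.4]
gripper_width: 0.0005
finger_force: 0.0
```

Run:
```python
from h import *
go([.581,.125,.12],-9.3)
print(bot.state()['gripper_width'],bot.state()['finger_force'])
```

```text
pos [0.5292 0.1629 0.0659] yang 33.24 tilt [ 0.e+00 -1.e-04 -1.e+00] q [-0.08  0.83 -0.51  1.88  0.68  0.62 -0.45] t 5.25 F [ 0.12 -0.23 -0.44]
shift [-6.01  2.26 -5.41] yaw 0.742
0.0005462465242490224 0.0
```

The fingers shut completely without meeting the tower, so I'll look at where it is now.

Run:
```python
from h import *
im,d=get_image('wrist');m=camera_model('wrist')
ti,td=get_image('top');si,sd=get_image('scene')
a=cv2.resize(ti[140:240,140:260],(480,400));b=cv2.resize(si[190:300,190:300],(300,300))
o=np.zeros((600,800,3),np.uint8);o[:288,:384]=cv2.resize(im,(384,288));o[:300,400:700]=b;o[300:,:360]=cv2.resize(a,(360,300));cv2.imwrite('pics/m1.png',o)
for n,z in dict(saddle_top=.038,handle_pad=.098).items():
  for c in ['wrist','top']:
    for t in tip_of(n,c)[:1]: print(n,c,np.round(t['at'],1),round(t['confidence'],2),np.round(world(c,t['at'],z=z),4))
```

```text
saddle_top top [151.2 291. ] 0.66 [ 0.646 -0.082  0.038]
handle_pad wrist [ 29.8 264.6] 0.9 [0.4704 0.2575 0.098 ]
handle_pad top [205.4 170.6] 0.81 [0.479  0.2721 0.098 ]
```

View pics/m1.png

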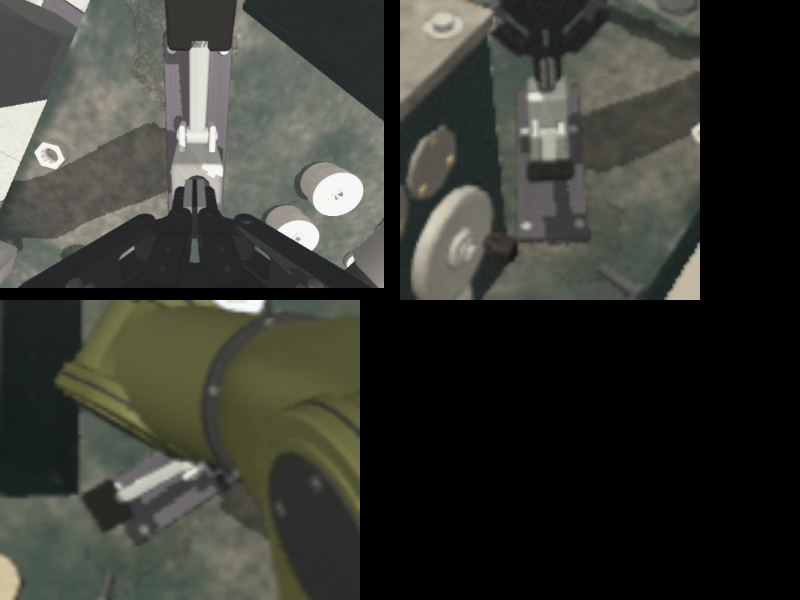

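In the mosaic the shut fingertips sit just beyond the tower on the toe side (wrist image about (240,260)), so the tower is still standing at about (210,262). I'll check the tower and fingers by depth.

Run:
```python
from h import *
im,d=get_image('wrist');m=camera_model('wrist')
print(np.round(m['pose'],4))
for r in range(100,290,8):
    print(r,np.round(world('wrist',(r,260),d,m=m),3),np.round(world('wrist',(r,240),d,m=m),3))
si,sd=get_image('scene')
```

```text
[[ 8.364e-01  5.193e-01  1.752e-01  4.842e-01]
 [ 5.481e-01 -7.921e-01 -2.686e-01  2.320e-01]
 [-7.000e-04  3.207e-01 -9.472e-01  2.453e-01]
 [ 0.000e+00  0.000e+00  0.000e+00  1.000e+00]]
100 [0.485 0.231 0.085] [0.473 0.222 0.007]
108 [0.488 0.228 0.083] [0.476 0.217 0.008]
116 [0.49  0.224 0.081] [0.479 0.212 0.007]
124 [0.492 0.22  0.079] [0.482 0.207 0.008]
132 [0.495 0.217 0.077] [0.486 0.201 0.008]
140 [0.498 0.213 0.075] [0.489 0.196 0.008]
148 [0.5   0.208 0.073] [0.493 0.19  0.007]
156 [0.503 0.204 0.071] [0.496 0.185 0.007]
164 [0.506 0.199 0.069] [0.5   0.179 0.009]
172 [0.509 0.195 0.066] [0.498 0.188 0.068]
180 [0.512 0.19  0.065] [0.501 0.184 0.069]
188 [0.515 0.185 0.064] [0.504 0.179 0.069]
196 [0.52  0.178 0.056] [0.507 0.175 0.068]
204 [0.52  0.179 0.073] [0.509 0.172 0.073]
212 [0.52  0.178 0.086] [0.51  0.172 0.086]
220 [0.52  0.178 0.096] [0.511 0.172 0.096]
228 [0.523 0.174 0.098] [0.513 0.168 0.098]
236 [0.525 0.171 0.1  ] [0.516 0.164 0.098]
244 [0.524 0.172 0.112] [0.519 0.16  0.098]
252 [0.524 0.172 0.12 ] [0.517 0.163 0.113]
260 [0.524 0.172 0.128] [0.518 0.164 0.121]
268 [0.524 0.172 0.135] [0.518 0.164 0.128]
276 [0.524 0.172 0.14 ] [0.516 0.169 0.142]
284 [0.526 0.169 0.14 ] [0.516 0.17  0.149]
```

Run:
```python
from h import *
import cv2
im,d=get_image('wrist')
cv2.imwrite('pics/w3.png',cv2.resize(im[130:330,170:350],None,fx=3,fy=3,interpolation=cv2.INTER_CUBIC))
```

```text
(no output)
```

View pics/w3.png

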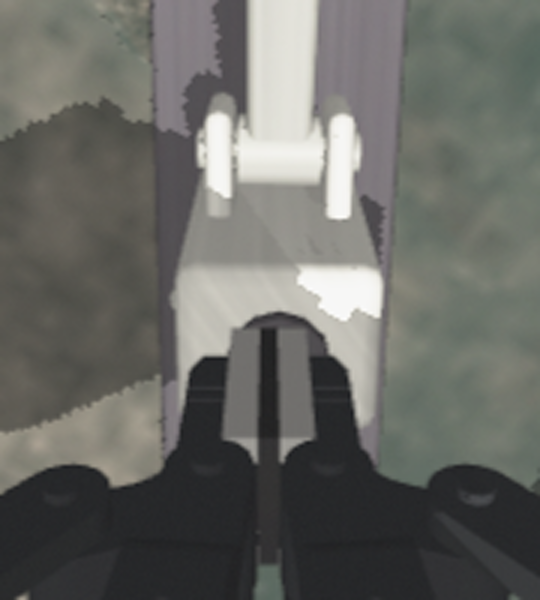

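Run:
```python
from h import *
si,sd=get_image('scene');m=camera_model('scene')
for c in (242,244,247):
  for r in range(204,236,2):
    print(c,r,np.round(world('scene',(r,c),sd[:,:],m=m),3),si[r,c])
go([.5295,.1625,.066],33)
```

```text
242 204 [0.535 0.16  0.155] [50 54 49]
242 206 [0.529 0.17  0.158] [48 51 46]
242 208 [0.527 0.172 0.153] [37 36 36]
242 210 [0.526 0.174 0.148] [33 36 31]
242 212 [0.528 0.172 0.139] [90 95 93]
242 214 [0.528 0.173 0.133] [91 97 97]
242 216 [0.528 0.174 0.127] [87 93 93]
242 218 [0.529 0.172 0.118] [90 96 97]
242 220 [0.529 0.172 0.111] [91 95 96]
242 222 [0.529 0.173 0.104] [67 71 71]
242 224 [0.528 0.176 0.1  ] [128 138 137]
242 226 [0.526 0.179 0.095] [160 174 172]
242 228 [0.525 0.18  0.09 ] [126 135 135]
242 230 [0.525 0.181 0.083] [124 134 135]
242 232 [0.526 0.181 0.075] [125 134 135]
242 234 [0.526 0.181 0.068] [123 133 133]
244 204 [0.53  0.157 0.155] [52 56 49]
244 206 [0.524 0.167 0.158] [50 53 49]
244 208 [0.523 0.17  0.153] [37 38 36]
244 210 [0.523 0.17  0.147] [36 38 36]
244 212 [0.523 0.17  0.139] [75 79 79]
244 214 [0.524 0.17  0.132] [58 63 62]
244 216 [0.524 0.17  0.126] [60 64 62]
244 218 [0.524 0.171 0.119] [65 68 69]
244 220 [0.524 0.171 0.112] [54 58 58]
244 222 [0.524 0.17  0.104] [61 61 63]
244 224 [0.523 0.173 0.1  ] [128 138 139]
244 226 [0.521 0.176 0.095
[... 310 characters left out ...]
0.516 0.166 0.147] [30 33 31]
247 212 [0.518 0.163 0.137] [43 42 41]
247 214 [0.519 0.162 0.129] [42 42 41]
247 216 [0.518 0.163 0.123] [48 49 49]
247 218 [0.519 0.164 0.116] [44 47 44]
247 220 [0.52  0.161 0.106] [115 123 122]
247 222 [0.519 0.164 0.101] [122 132 133]
247 224 [0.516 0.168 0.098] [137 150 149]
247 226 [0.514 0.172 0.095] [136 146 146]
247 228 [0.514 0.173 0.088] [116 128 127]
247 230 [0.514 0.174 0.082] [117 127 127]
247 232 [0.514 0.174 0.075] [118 128 126]
247 234 [0.514 0.175 0.068] [112 122 119]
pos [0.5292 0.1629 0.0659] yang 33.24 tilt [ 1.e-04 -1.e-04 -1.e+00] q [-0.08  0.83 -0.51  1.88  0.68  0.62 -0.45] t 5.8 F [-0.3  -0.39 -0.38]
shift [-0.05  0.01 -0.01] yaw 0.004
```

>>> move_arm:
  plan:
    - [[0, 0, -2], 0]
    - [[0, 0, -4], 0]
    - [[0, 0, -5], 0]
    - [[0, 0, -5], 0]

```text
time: 6.2
tool_pos: [0.5301, 0.1633, 0.1171]
eef_rot: [0.001, 0.475, 0.88, 0.001]
ft_force: [-0.4, -0.3, 0.1]
gripper_width: -0.0
finger_force: 0.0
```

Run:
```python
from h import *
si,sd=get_image('scene');m=camera_model('scene')
for r in range(190,236,2): print(r,np.round(world('scene',(r,242),sd,m=m),3),np.round(world('scene',(r,246),sd,m=m),3))
go([.5295,.1625,.066],33)
for n,z in dict(saddle_top=.038,handle_pad=.098).items():
    im,d=get_image('wrist')
    for t in tip_of(n,'wrist')[:1]: print(n,np.round(t['at'],1),round(t['confidence'],2),np.round(world('wrist',t['at'],z=z),4))
o=np.hstack([cv2.resize(si[160:260,190:300],(330,300)),cv2.resize(im,(400,300))]);cv2.imwrite('pics/m2.png',o)
```

```text
190 [0.526 0.169 0.211] [0.515 0.167 0.214]
192 [0.525 0.171 0.206] [0.517 0.165 0.205]
194 [0.526 0.171 0.199] [0.517 0.166 0.2  ]
196 [0.526 0.171 0.193] [0.518 0.164 0.191]
198 [0.525 0.173 0.188] [0.519 0.163 0.183]
200 [0.526 0.172 0.181] [0.519 0.163 0.177]
202 [0.526 0.173 0.174] [0.519 0.165 0.171]
204 [0.526 0.173 0.167] [0.52  0.164 0.164]
206 [0.527 0.172 0.16 ] [0.622 0.003 0.005]
208 [0.629 0.017 0.003] [0.618 0.01  0.002]
210 [ 0.626  0.022 -0.   ] [ 0.614  0.016 -0.   ]
212 [0.62  0.031 0.   ] [0.608 0.026 0.001]
214 [ 0.615  0.039 -0.   ] [0.604 0.034 0.001]
216 [0.608 0.051 0.004] [0.597 0.044 0.002]
218 [0.539 0.157 0.102] [0.53  0.151 0.101]
220 [0.535 0.164 0.102] [0.525 0.158 0.102]
222 [0.531 0.171 0.102] [0.522 0.165 0.101]
224 [0.528 0.175 0.099] [0.518 0.17  0.099]
226 [0.526 0.179 0.095] [0.517 0.173 0.095]
228 [0.525 0.181 0.09 ] [0.516 0.174 0.089]
230 [0.525 0.182 0.084] [0.516 0.176 0.083]
232 [0.526 0.181 0.075] [0.516 0.176 0.075]
234 [0.526 0.182 0.068] [0.516 0.176 0.068]
pos [0.5295 0.1628 0.1161] yang 33.22 tilt [ 1.e-03  1.e-04 -1.e+00] q [-0.04  0.76 -0.58  1.85  0.61  0.72 -0.39] t 6.25 F [0.46 0.51 0.04]
shift [-0.03 -0.02  5.01] yaw 0.004
saddle_top [186.   99.4] 0.28 [0.4023 0.0851 0.038 ]
handle_pad [ 48.4 262.2] 0.72 [0.4695 0.2564 0.098 ]
```

View pics/m2.png

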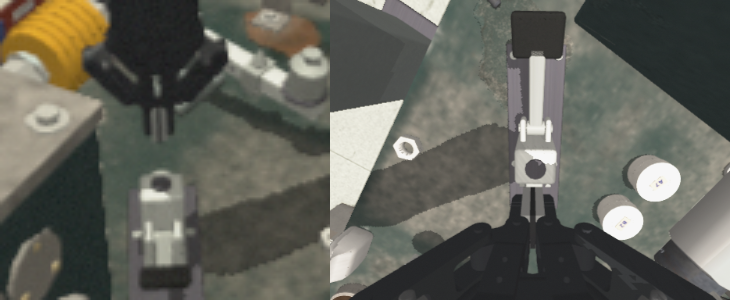

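The scene view shows the shut fingertips ending at z ≈ 0.158 while the state says 0.117. The real finger ends are therefore about 41 mm behind the reported TCP, so I'll apply that offset. The jack has not moved.

>>> move_arm:
  plan:
    - [[0, 0, 0], 0]
    - [[0, 0, 0], 0]
    - [[0, 0, 0], 0]
    - [[0, 0, 0], 0]
    - [[0, 0, 0], 0]
    - [[0, 0, 2], 0]
    - [[0, 0, 4], 0]
    - [[0, 0, 5], 0]
  jaw: 1

```text
time: 7.25
tool_pos: [0.5285, 0.1623, 0.0646]
eef_rot: [-0.0, 0.475, 0.88, -0.001]
ft_force: [-0.5, 0.7, 0.2]
gripper_width: 0.0857
finger_force: 0.0
```

>>> move_arm:
  plan:
    - [[0, 0, 1.5], 0]
    - [[0, 0, 2.8], 0]
    - [[0, 0, 3.7], 0]
    - [[0, 0, 3.7], 0]
    - [[0, 0, 3.7], 0]

```text
time: 7.75
tool_pos: [0.5293, 0.163, 0.029]
eef_rot: [0.0, 0.475, 0.88, 0.0]
ft_force: [0.1, 0.3, -0.2]
gripper_width: 0.0855
finger_force: 0.0
```

>>> move_arm:
  plan:
    - [[0, 0, 0], 0]
    - [[0, 0, 0], 0]
    - [[0, 0, 0], 0]
    - [[0, 0, 0], 0]
    - [[0, 0, 0], 0]
    - [[0, 0, 0], 0]
    - [[0, 0, 0], 0]
  jaw: -1
  grip_force: 60

```text
time: 8.45
tool_pos: [0.5305, 0.1637, 0.0296]
eef_rot: [0.001, 0.475, 0.88, 0.001]
ft_force: [2.4, 1.3, 6.8]
gripper_width: 0.0394
finger_force: 61.8
```

Run:
```python
from h import *
go([.581,.125,.029+.05],-9.3)
print(bot.state()['gripper_width'],bot.state()['finger_force'])
```

```text
pos [0.5305 0.1637 0.0296] yang 33.23 tilt [ 0.0026  0.0013 -1.    ] q [-0.11  0.88 -0.46  1.89  0.73  0.54 -0.5 ] t 8.45 F [2.43 1.33 6.81]
shift [-6.    2.12 -4.93] yaw 0.742
0.03940717156553174 61.78642988204956
```

>>> move_arm:
  plan:
    - [[0, 0, -1], 0]
    - [[0, 0, -2.5], 0]
    - [[0, 0, -4], 0]
    - [[0, 0, -5], 0]
    - [[-0.8, 0.3, -5], 0.1]
    - [[-1.6, 0.6, -5], 0.2]
    - [[-2.4, 0.9, -5], 0.3]
    - [[-3.2, 1.2, -5], 0.4]

```text
time: 9.25
tool_pos: [0.5553, 0.1414, 0.0781]
eef_rot: [-0.001, 0.642, 0.766, -0.002]
ft_force: [0.6, -1.4, -8.4]
gripper_width: 0.0391
finger_force: 62.1
```

Run:
```python
from h import *
go([.581,.125,.079],-9.3)
print(bot.state()['gripper_width'],bot.state()['finger_force'])
```

```text
pos [0.5553 0.1414 0.0781] yang 10.08 tilt [-0.0034 -0.0016 -1.    ] q [-0.08  0.81 -0.44  1.81  0.54  0.64 -0.66] t 9.25 F [ 0.64 -1.45 -8.37]
shift [-2.07  2.24 -0.1 ] yaw 0.338
0.039063247871928546 62.094740867614746
```

>>> move_arm:
  plan:
    - [[-0.5, 0.6, 0], 0.09]
    - [[-1, 1.1, 0], 0.18]
    - [[-1.5, 1.7, 0], 0.26]
    - [[-2, 2.2, 0], 0.34]
    - [[-2, 2.2, 0], 0.34]
    - [[-2, 2.2, 0], 0.34]

```text
time: 9.85
tool_pos: [0.5805, 0.1266, 0.0782]
eef_rot: [-0.001, 0.761, 0.649, -0.001]
ft_force: [0.1, -0.7, -7.8]
gripper_width: 0.0391
finger_force: 62.3
```

Run:
```python
from h import *
go([.581,.125,.079],-9.3)
im,d=get_image('wrist');m=camera_model('wrist')
for n in ['lift_pad','saddle_top','handle_pad','beam_weight_top']:
    for t in tip_of(n,'wrist')[:2]: print(n,np.round(t['at'],1),round(t['confidence'],2),np.round(world('wrist',t['at'],d,m=m),4))
ti,td=get_image('top')
si,sd=get_image('scene')
for n,z in dict(lift_pad=.048,saddle_top=.088).items():
  for c in ['scene','top']:
    for t in tip_of(n,c)[:1]: print(n,c,np.round(t['at'],1),round(t['confidence'],2),np.round(world(c,t['at'],z=z),4))
o=np.zeros((600,800,3),np.uint8);o[:300,:400]=cv2.resize(im,(400,300));o[:300,400:]=cv2.resize(si[140:260,200:360],(400,300));o[300:,:480]=cv2.resize(ti[130:230,200:360],(480,300));cv2.imwrite('pics/m3.png',o)
```

```text
pos [0.5805 0.1266 0.0782] yang -9.06 tilt [-2.8e-03 -8.0e-04 -1.0e+00] q [-0.09  0.82 -0.36  1.75  0.44  0.65 -0.86] t 9.85 F [ 0.13 -0.67 -7.76]
shift [-0.15  0.08 -0.08] yaw 0.004
saddle_top [333.3 261.2] 0.59 [0.5691 0.0438 0.0866]
handle_pad [  7.4 263.1] 0.77 [0.5996 0.2366 0.1459]
beam_weight_top [208.7 259.9] 0.57 [0.5853 0.1525 0.1126]
lift_pad scene [188.5 272.6] 0.68 [ 0.5627 -0.0704  0.048 ]
lift_pad top [166.1 219. ] 0.43 [0.6007 0.1388 0.048 ]
saddle_top scene [199.4 254.2] 0.59 [0.5604 0.0525 0.088 ]
```

View pics/m3.png

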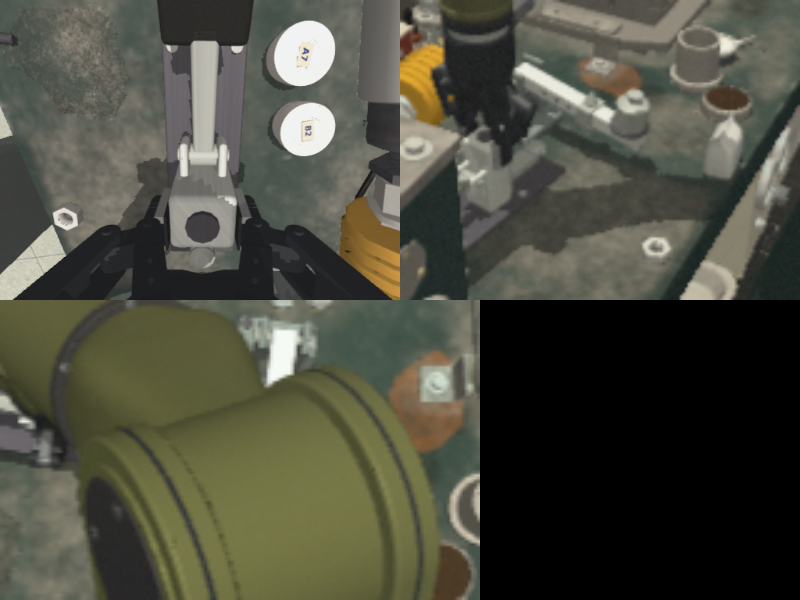

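The jack is held upright, with the saddle at about wrist (333,261), and the beam is clear in the scene view. The arm hides it in the top view. One zoomed look at the collar will fix the lift pad.

Run:
```python
from h import *
si,sd=get_image('scene')
a=cv2.imread('pics/top0.png')[138:213,268:308]
o=np.zeros((600,800,3),np.uint8)
o[:,:320]=cv2.resize(a,(320,600),interpolation=cv2.INTER_CUBIC)
o[:400,320:]=cv2.resize(si[160:200,252:300],(480,400),interpolation=cv2.INTER_CUBIC)
for i in range(0,600,40): cv2.line(o,(0,i),(6,i),(0,0,255),1);cv2.line(o,(320,i),(326,i),(0,0,255),1)
for i in range(0,800,40): cv2.line(o,(i,0),(i,6),(0,0,255),1)
cv2.imwrite('pics/m4.png',o);np.save('sd.npy',sd)
```

```text
(no output)
```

View pics/m4.png

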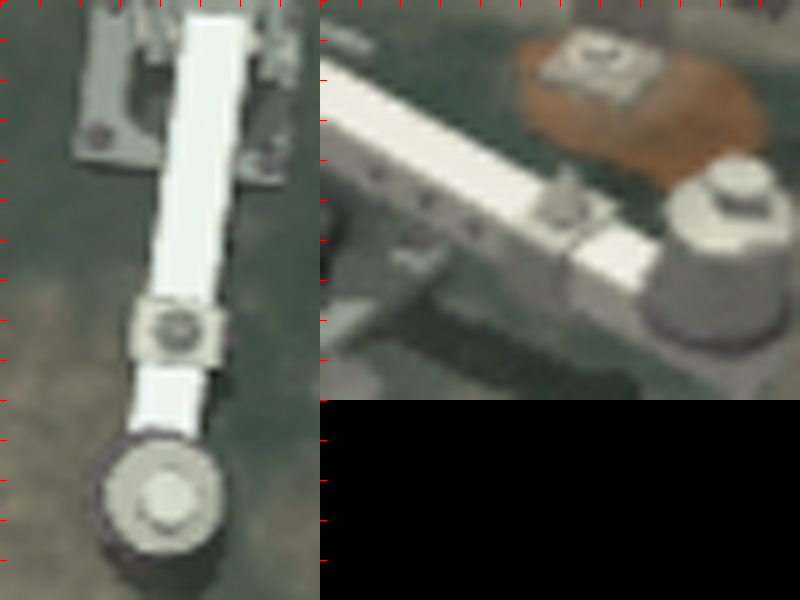

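Run:
```python
from h import *
np.set_printoptions(precision=4,suppress=True)
sd=np.load('sd.npy')
f=lambda x,y:(138+(y+.5)/8-.5,268+(x+.5)/8-.5)
g=lambda x,y:(160+(y+.5)/10-.5,252+(x-320+.5)/10-.5)
t1=world('top',f(178,331),z=.097);s1=world('scene',g(568,168),z=.0995);print('mark',t1,s1)
h=world('top',f(215,20),z=.092);e=world('top',f(164,430),z=.07);print(h,e,np.degrees(np.arctan2(*(h-e)[1::-1])))
w=world('top',f(163,494),z=.124);print('weight',w,np.linalg.norm((w-t1)[:2]),np.degrees(np.arctan2(*(t1-w)[1::-1])))
ws=world('scene',g(738,175),sd);print('ws',ws, np.degrees(np.arctan2(*(s1-ws)[1::-1])))
# beam long edges in scene via depth on bright top strip
for x,y in [(345,90),(420,130),(500,180),(620,250)]: print(world('scene',g(x,y),sd))
# stand base front edge corners (z~.008)
a=world('top',f(75,155),z=.008);b=world('top',f(285,182),z=.008);print('front edge',a,b,np.degrees(np.arctan2(*(a-b)[1::-1]))-90)
go([.581,.125,.079],-9.3)
```

```text
mark [ 0.5495 -0.0683  0.097 ] [ 0.55   -0.0715  0.0995]
[ 0.6658 -0.0863  0.092 ] [ 0.5173 -0.0652  0.07  ] -8.097618102608628
weight [ 0.4876 -0.0578  0.124 ] 0.06270791034561359 -9.574684429095559
ws [ 0.4864 -0.0606  0.124 ] -9.643657341866398
[ 0.6401 -0.086   0.0929]
[ 0.6101 -0.0826  0.0884]
[ 0.5762 -0.0746  0.0845]
[ 0.5284 -0.066   0.0782]
front edge [ 0.6357 -0.0408  0.008 ] [ 0.6235 -0.1235  0.008 ] -8.384476224268852
pos [0.582  0.1269 0.0789] yang -9.16 tilt [ 0.     -0.0001 -1.    ] q [-0.09  0.82 -0.36  1.75  0.44  0.65 -0.86] t 10.45 F [-0.19  0.63 -7.37]
shift [-0.21 -0.06 -0.01] yaw 0.002
```

>>> move_arm:
  plan:
    - [[-0.2, 0, 1.5], 0]
    - [[-0.2, 0, 3], 0]
    - [[-0.2, 0, 4], 0]
    - [[-0.2, 0, 4.6], 0]
    - [[-0.2, 0, 4.6], 0]
    - [[-0.2, 0, 4.6], 0]

```text
time: 11.05
tool_pos: [0.5819, 0.1253, 0.033]
eef_rot: [0.0, 0.761, 0.648, 0.0]
ft_force: [0.7, 0.7, -7.8]
gripper_width: 0.0391
finger_force: 62.3
```

Run:
```python
from h import *
go([.5691,.0133,.0330],-9.0)
```

```text
pos [0.5819 0.1253 0.033 ] yang -9.16 tilt [ 4.e-04  2.e-04 -1.e+00] q [-0.11  0.89 -0.32  1.77  0.48  0.56 -0.89] t 11.05 F [ 0.69  0.65 -7.84]
shift [-11.26   0.52  -0.  ] yaw -0.003
```

>>> move_arm:
  plan:
    - [[-1.4, 0.1, 0], 0]
    - [[-2.8, 0.2, 0], 0]
    - [[-4.2, 0.3, 0], 0]
    - [[-5.6, 0.4, 0], 0]
    - [[-7, 0.5, 0], 0]
    - [[-8, 0.5, 0], 0]
    - [[-8, 0.5, 0], 0]
    - [[-8, 0.5, 0], 0]

```text
time: 11.85
tool_pos: [0.574, 0.0457, 0.033]
eef_rot: [-0.0, 0.761, 0.648, 0.001]
ft_force: [0.4, 1.1, -7.9]
gripper_width: 0.0392
finger_force: 62.3
```

Run:
```python
from h import *
go([.5691,.0133,.0330],-9.0)
```

```text
pos [0.574  0.0457 0.033 ] yang -9.17 tilt [ 5.0e-04  1.1e-03 -1.0e+00] q [ 0.03  0.87 -0.33  1.83  0.51  0.52 -0.8 ] t 11.85 F [ 0.35  1.12 -7.86]
shift [-3.28  0.03 -0.01] yaw -0.003
```

>>> move_arm:
  plan:
    - [[-1, 0, 0], 0]
    - [[-2, 0, 0], 0]
    - [[-2.8, 0, 0], 0]
    - [[-3.3, 0, 0], 0]
    - [[-3.3, 0, 0], 0]
    - [[-3.3, 0, 0], 0]

```text
time: 12.45
tool_pos: [0.5688, 0.0129, 0.033]
eef_rot: [-0.0, 0.761, 0.648, 0.0]
ft_force: [-0.6, 0.2, -7.5]
gripper_width: 0.0389
finger_force: 62.3
```

Run:
```python
from h import *
go([.5691,.0133,.0290],-9.0)
im,d=get_image('scene')
for n,z in dict(lift_pad=.048,saddle_top=.042,jack_tower=.056).items():
    for t in tip_of(n,'scene')[:1]: print(n,np.round(t['at'],1),round(t['confidence'],2),np.round(world('scene',t['at'],z=z),4))
im,d=get_image('wrist');m=camera_model('wrist')
for n,z in dict(handle_pad=.102,saddle_top=.042).items():
    for t in tip_of(n,'wrist')[:1]: print(n,np.round(t['at'],1),round(t['confidence'],2),np.round(world('wrist',t['at'],z=z,m=m),4))
```

```text
pos [0.5688 0.0129 0.033 ] yang -9.17 tilt [ 5.e-04  6.e-04 -1.e+00] q [ 0.09  0.87 -0.33  1.85  0.53  0.51 -0.76] t 12.45 F [-0.61  0.24 -7.48]
shift [0.05 0.02 0.4 ] yaw -0.003
lift_pad [191.8 273.5] 0.72 [ 0.5518 -0.0559  0.048 ]
saddle_top [192.6 276.8] 0.52 [ 0.544  -0.0642  0.042 ]
jack_tower [204.1 259.5] 0.86 [0.5555 0.0298 0.056 ]
handle_pad [  8.5 262.6] 0.71 [0.5876 0.1221 0.102 ]
saddle_top [241.7 260.8] 0.31 [0.5688 0.0058 0.042 ]
```

>>> move_arm:
  plan:
    - [[0, 0, 0.2], 0]
    - [[0, 0, 0.4], 0]
    - [[0, 0, 0.4], 0]
    - [[0, 0, 0.4], 0]

```text
time: 13.2
tool_pos: [0.5689, 0.0127, 0.0296]
eef_rot: [0.0, 0.761, 0.648, 0.0]
ft_force: [-0.8, -0.1, 2.8]
gripper_width: 0.0392
finger_force: 63.6
```

>>> move_arm:
  plan:
    - [[0, 0, 0], 0]
    - [[0, 0, 0], 0]
    - [[0, 0, 0], 0]
    - [[0, 0, 0], 0]
  jaw: 0.9

```text
time: 13.6
tool_pos: [0.5689, 0.0127, 0.029]
eef_rot: [0.0, 0.761, 0.648, 0.0]
ft_force: [-0.6, -0.3, -0.2]
gripper_width: 0.0814
finger_force: 0.0
```

>>> move_arm:
  plan:
    - [[0, 0, -3], 0]
    - [[0, 0, -7], 0]
    - [[0, 0, -11.5], 0]
    - [[3, 0, -16], 0]
    - [[7, 0, -18], 0]
    - [[11, 0, -18], 0]
    - [[11, 0, -18], 0]
    - [[11, 0, -18], 0]
  jaw: -1

```text
time: 14.4
tool_pos: [0.5857, 0.1223, 0.2087]
eef_rot: [-0.0, 0.761, 0.649, -0.0]
ft_force: [0.1, -1.4, 0.4]
gripper_width: 0.0001
finger_force: 0.0
```

Run:
```python
from h import *
go([.5691,.0133,.0290],-9.0)
im,d=get_image('wrist');m=camera_model('wrist');np.save('wm.npy',m['pose']);np.save('wd.npy',d)
for n,z in dict(handle_pad=.098,saddle_top=.038,lift_pad=.048,jack_tower=.052).items():
    for t in tip_of(n,'wrist')[:1]: print(n,np.round(t['at'],1),round(t['confidence'],2),np.round(world('wrist',t['at'],z=z,m=m),4))
ti,td=get_image('top')
for n,z in dict(handle_pad=.098,lift_pad=.048,jack_tower=.052).items():
    for t in tip_of(n,'top')[:1]: print(n,np.round(t['at'],1),round(t['confidence'],2),np.round(world('top',t['at'],z=z),4))
o=np.zeros((600,800,3),np.uint8);o[:375,:500]=cv2.resize(im,(500,375));o[:,500:]=cv2.resize(ti[150:220,260:295],(300,600))
si,_=get_image('scene');o[375:,:500]=cv2.resize(si[165:210,220:320],(500,225));cv2.imwrite('pics/m5.png',o)
```

```text
pos [0.5857 0.1223 0.2087] yang -9.02 tilt [-2.e-04 -1.e-04 -1.e+00] q [-0.02  0.66 -0.47  1.62  0.35  0.94 -0.77] t 14.4 F [ 0.1  -1.43  0.42]
shift [-11.02   0.07  17.98] yaw -0.0
handle_pad [178.  262.1] 0.76 [0.5894 0.123  0.098 ]
saddle_top [234.1 258.5] 0.54 [0.5705 0.0306 0.038 ]
lift_pad [236.5 260.9] 0.61 [0.5739 0.0316 0.048 ]
jack_tower [251.1 262.2] 0.76 [0.5725 0.0123 0.052 ]
```

View pics/m5.png

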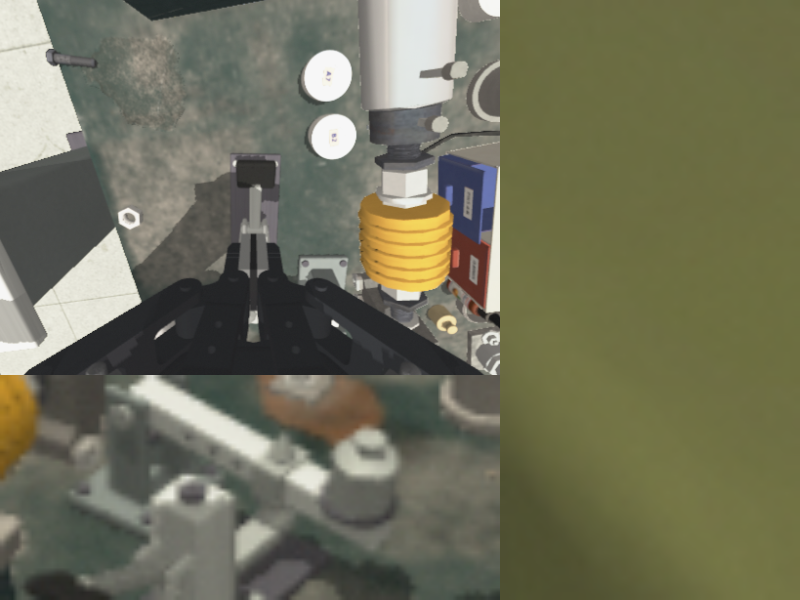

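The scene view shows the jack's toe running under the collar: cap at crop (192,490), cone (285,440). I'll check numerically along the beam.

Run:
```python
from h import *
g=lambda x,y:(165+(y-375+.5)/5-.5,220+(x+.5)/5-.5)
print('cap',world('scene',g(192,489),z=.102),'mark',world('scene',g(284,432),z=.0995))
si,sd=get_image('scene')
v,u=np.mgrid[178:215,240:275];P=np.array([world('scene',(a,b),sd) for a,b in zip(v.ravel(),u.ravel())])
Q=P[(P[:,2]>.096)&(P[:,2]<.106)&(P[:,1]>-.02)];print(len(Q),cv2.minAreaRect(Q[:,:2].astype(np.float32)*1000))
print('handle target',go([.5875,.1235,.2087],-9))
```

```text
cap [0.57057618 0.01072582 0.102     ] mark [ 0.55079545 -0.07328036  0.0995    ]
78 ((571.4227905273438, 13.586936950683594), (32.69941329956055, 34.38677215576172), 86.95330810546875)
pos [0.5861 0.1209 0.2089] yang -9.19 tilt [-1.e-04 -1.e-04 -1.e+00] q [-0.01  0.66 -0.47  1.62  0.35  0.94 -0.77] t 14.95 F [-0.26  0.01 -0.23]
shift [0.28 0.1  0.02] yaw -0.003
handle target None
```

>>> move_arm:
  plan:
    - [[0.3, 0.1, 4], 0]
    - [[0.3, 0.1, 8], 0]
    - [[0.3, 0.1, 11], 0]
    - [[0.3, 0.1, 13], 0]
    - [[0.3, 0.1, 14], 0]
    - [[0.3, 0.1, 14.5], 0]
    - [[0.3, 0.1, 14.5], 0]

```text
time: 15.65
tool_pos: [0.5876, 0.1239, 0.0641]
eef_rot: [0.0, 0.761, 0.648, -0.0]
ft_force: [-0.7, -0.8, 0.8]
gripper_width: 0.0001
finger_force: 0.5
```

>>> move_arm:
  plan:
    - [[0.05, 0, 0.5], 0]
    - [[0.1, 0, 1], 0]
    - [[0.15, 0, 1.5], 0]
    - [[0.2, 0, 2], 0]
    - [[0.2, 0, 2], 0]

```text
time: 16.15
tool_pos: [0.5879, 0.1261, 0.0433]
eef_rot: [-0.0, 0.761, 0.648, -0.0]
ft_force: [0.9, 0.9, 2.2]
gripper_width: -0.0002
finger_force: 0.8
```

Run:
```python
from h import *
go([.5883,.129,.0],-9)
si,sd=get_image('scene')
for n in ['handle_pad','beam_weight_top']:
    for t in tip_of(n,'scene')[:1]: print(n,np.round(t['at'],1),round(t['confidence'],2),np.round(world('scene',t['at'],sd),4))
```

```text
pos [0.5879 0.1261 0.0433] yang -9.15 tilt [-1.e-04 -0.e+00 -1.e+00] q [-0.09  0.88 -0.35  1.75  0.49  0.6  -0.89] t 16.15 F [0.86 0.86 2.18]
shift [ 0.29 -0.01  4.33] yaw -0.003
handle_pad [214.3 229.9] 0.43 [0.5899 0.1414 0.084 ]
beam_weight_top [178.1 291.4] 0.86 [ 0.4906 -0.0559  0.1216]
```

>>> move_arm:
  plan:
    - [[0.05, 0, 0.5], 0]
    - [[0.1, 0, 1], 0]
    - [[0.15, 0, 1.5], 0]
    - [[0.2, 0, 2], 0]
    - [[0.2, 0, 2.5], 0]
    - [[0.2, 0, 3], 0]
    - [[0.2, 0, 3], 0]
    - [[0.2, 0, 3], 0]

```text
time: 17.1
tool_pos: [0.5887, 0.1284, 0.0142]
eef_rot: [0.0, 0.761, 0.648, 0.001]
ft_force: [0.5, 1.3, 6.8]
gripper_width: 0.0
finger_force: 3.4
```

Run:
```python
from h import *
go([.5883,.129,.0],-9)
si,sd=get_image('scene')
for n in ['handle_pad','beam_weight_top']:
    for t in tip_of(n,'scene')[:1]: print(n,np.round(t['at'],1),round(t['confidence'],2),np.round(world('scene',t['at'],sd),4))
```

```text
pos [0.5887 0.1284 0.0142] yang -9.15 tilt [ 1.e-03  5.e-04 -1.e+00] q [-0.11  0.92 -0.33  1.75  0.51  0.55 -0.92] t 17.1 F [0.54 1.27 6.78]
shift [ 0.05 -0.05  1.42] yaw -0.003
handle_pad [224.4 228.6] 0.72 [0.5947 0.1451 0.0464]
beam_weight_top [171.2 292.6] 0.56 [ 0.4923 -0.0665  0.1401]
```

Load is engaged at 6.8 N and the weight is rising. I'll continue to the stop.

>>> move_arm:
  plan:
    - [[0, 0, 0.4], 0]
    - [[0, 0, 0.8], 0]
    - [[0, 0, 1.1], 0]
    - [[0, 0, 1.4], 0]
    - [[0, 0, 1.4], 0]
    - [[0, 0, 1.4], 0]

```text
time: 17.85
tool_pos: [0.5887, 0.127, 0.0036]
eef_rot: [0.002, 0.762, 0.648, -0.0]
ft_force: [-6.8, -2.7, 33.8]
gripper_width: -0.0002
finger_force: 15.9
```

>>> move_arm:
  plan:
    - [[0, 0, 0.2], 0]
    - [[0, 0, 0.4], 0]
    - [[0, 0, 0.4], 0]
    - [[0, 0, 0.4], 0]

```text
time: 18.25
tool_pos: [0.5889, 0.1268, 0.0022]
eef_rot: [0.002, 0.762, 0.648, 0.0]
ft_force: [-12.5, -5.0, 53.9]
gripper_width: -0.0
finger_force: 25.3
```

It is on the stop, since the force climbs steeply. I'll ease back to a moderate hold and check.

>>> move_arm:
  plan:
    - [[0, 0, -0.2], 0]
    - [[0, 0, -0.5], 0]
    - [[0, 0, -0.5], 0]
    - [[0, 0, -0.5], 0]

```text
time: 18.65
tool_pos: [0.5887, 0.1271, 0.004]
eef_rot: [0.001, 0.762, 0.648, 0.0]
ft_force: [-5.8, -2.9, 28.5]
gripper_width: -0.0003
finger_force: 13.5
```

Run:
```python
from h import *
si,sd=get_image('scene')
go([.5883,.129,.0],-9)
g=lambda x,y:(165+(y-375+.5)/5-.5,220+(x+.5)/5-.5)
for n in ['handle_pad','beam_weight_top','jack_tower','nut','stone','packet']:
    for t in tip_of(n,'scene')[:1]: print(n,np.round(t['at'],1),round(t['confidence'],2),np.round(world('scene',t['at'],sd),4))
# beam top slope
for o in outline_of('beam','scene')[:1]:
    v,u=np.nonzero(o['region']);P=np.array([world('scene',(a,b),sd) for a,b in zip(v,u)])
    s=(P[:,:2]-[.664,-.0865])@np.array([-.988,.156])
    for a in np.arange(.02,.2,.015):
        k=(s>a)&(s<a+.015)
        if k.any(): print(round(a,3),np.percentile(P[k,2],[50,85,97]).round(4))
v,u=np.mgrid[178:215,240:275];P=np.array([world('scene',(a,b),sd) for a,b in zip(v.ravel(),u.ravel())])
Q=P[(P[:,2]>.096)&(P[:,2]<.106)&(P[:,1]>-.02)];print(len(Q),cv2.minAreaRect(Q[:,:2].astype(np.float32)*1000))
```

```text
pos [0.5887 0.1271 0.004 ] yang -9.2 tilt [ 0.0018 -0.0021 -1.    ] q [-0.11  0.94 -0.31  1.76  0.52  0.53 -0.93] t 18.7 F [-5.4  -2.47 27.77]
shift [ 0.18 -0.07  0.4 ] yaw -0.003
handle_pad [223.3 232.3] 0.46 [0.5872 0.1366 0.0472]
beam_weight_top [171.  291.5] 0.83 [ 0.4919 -0.0575  0.1463]
jack_tower [202.5 259.5] 0.69 [0.5557 0.0292 0.0618]
nut [240.9 302.4] 0.62 [0.3893 0.0744 0.0138]
stone [327.5 238.3] 0.86 [0.4014 0.4082 0.0123]
packet [204.4 327. ] 0.68 [ 0.3835 -0.099   0.0289]
0.02 [0.0892 0.0944 0.0945]
0.035 [0.0905 0.0947 0.0951]
0.05 [0.0899 0.0944 0.0947]
0.065 [0.0909 0.0943 0.0948]
0.08 [0.0925 0.0943 0.0947]
0.095 [0.0916 0.099  0.102 ]
0.11 [0.0949 0.1029 0.1071]
0.125 [0.0922 0.0958 0.0976]
0.14 [0.0912 0.0981 0.1049]
0.155 [0.1207 0.1379 0.1453]
0.17 [0.1254 0.1406 0.146 ]
0.185 [0.1064 0.1291 0.1337]
84 ((580.390625, 70.0306167602539), (53.36747360229492, 146.95928955078125), 0.05577865615487099)
```

The beam top is level (z ≈ 0.0945 along its whole length) and the handle is on its stop with a steady 28 N, so I'll hand it in.

```bash
python3 -c "
from rig import job
print(job.finish_job())"
```

```text
the job is handed in; nothing more can be done
None
```

The jack is set under the lift pad and its handle is held down on the stop at about 28 N. The beam measures level along its length, and I handed the job in at about 19 s; the press peaked at 54 N at the fingertips (on the handle pad, not the gripper's body) before I eased it back.

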